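# Balance the weighted corner press on its ridge rest

## Robot

A 6-joint arm with a two-finger parallel gripper is mounted at the origin on the work surface. World frame = base frame: x ahead of the robot, y to its left, z up, the work surface at z = 0. Lengths are in m, angles in rad, forces in N, time in s.
With the tool pointing down it reaches from about 0.2 to 0.875 m from the base axis. Payload 3.4 kg.
Tool frame: the origin (TCP) lies between the finger pads; the fingertips stand 25 mm ahead of it and the grasp point (between the pads) lies 6 mm ahead of it (r.nose_length is the z of the fingertips in the tool frame, in m); z points along the fingers, y is the line along which they close (so a half turn about z gives the same grasp; the last joint's range is limited). The gripper opens to 94 mm and grips with 3 to 60 N. Pads are 16 mm wide; open, the fingers measure 119 mm over their backs; the gripper's body (75 mm by 177 mm) begins 78 mm behind the grasp point.
Start: joints at [1.167, 0.276, 1.505, -0, 1.361, -0.121], TCP at [0.16, 0.552, 0.23] pointing down, gripper open.
Joint ranges: [-2.89, 2.89], [-0.75, 2.08], [0.22, 2.7], [-1.18, 4.32], [0.11, 2.71], [-2.7, 2.7]. Speed limits (rad/s): [2.57, 2.57, 3.14, 3.14, 3.14, 3.14].

## Interface

Orientations are given as a unit quaternion [w, x, y, z].
In Python, from plant import r, gripper_to, inverse_kinematics, vision, models, telemetry gives the robot as it stands. Calls block until the motion is done:
- r.move_to(position, orientation): joint-space move of the TCP to a pose.
- r.move_l(position, rot=None, vel=0.15, guard=None): straight line of the TCP; rot=None keeps the orientation; vel is the mean speed in m/s. With guard (N) it stops when the force on the tool has changed by that much, and returns True; else False.
- r.movej(angles): joint-space move.
- gripper_to(opening, f_grip=None): finger opening in m; f_grip is the grip in N (None keeps the last); returns when the fingers have stopped.
- r.hold(seconds).
- inverse_kinematics(position, orientation): joint angles nearest the present ones, or None.
- vision.snapshot(name): name is "scene" or "top" or "wrist"; returns the picture (480x640x3 uint8, red, green, blue); there is no depth.
- vision.get_calibration(name): a dict with "fx", "fy", "cx", "cy" (pixels), "position" and "orientation" of the camera in the world. Camera axes: x right, y down, z forward; pixel columns grow to the right and rows downward; lengths in m; the calibration is good to about 2 mm. The wrist camera is an equidistant fisheye: a pixel r from the principal point sees the ray r / f radians off the axis. A picture is of the moment at which its call begins: read the wrist's pose just before it. get_calibration takes no time and is no camera call; for the wrist camera it gives the pose at the moment of the call.
A pose or a line that the arm cannot do raises r.PlanningError and nothing moves.
- r.sign_off(): hands the job in; it is judged then, once.
Trained networks look in the newest picture that a camera, given by its name, has taken for a name from the list of things; names that differ only in an ending like _2 or _b are one class to them, and where a whole thing is asked for, a point or a joint stands for the part that bears it (a point fixed in the world has none). Each returns a list of dicts, best first, with "score" (0 to 1); they miss things now and then, are a little off and sometimes report something else, mostly with a low value. They report only what shows in the picture. A call takes as long as a camera call. They do not tell look-alikes from the thing itself.
- models.boxes_of(thing, camera): "at" ([x, y, z] in m, in world coordinates, good to about 4 mm: the middle of the surface that is visible of it).
- models.regions_of(thing, camera): "pixels" (480x640 bool, what is visible of it).
- models.mark_of(thing, camera): "at" ([x, y, z] in m, in world coordinates, good to about 4 mm: a listed point, or the origin of a listed thing).
Readings, each from a call of its own:
- telemetry.current_t(): time.
- telemetry.current_joints(): joint angles.
- telemetry.current_dq(): joint speeds.
- telemetry.current_joint_efforts(): joint torques, N m.
- telemetry.current_ee_pos(): TCP position.
- telemetry.current_tool_rot(): TCP orientation.
- telemetry.current_wrist_force(): force on the tool from outside, world axes, zero at the start.
- telemetry.current_torque(): the same for the moment, N m.
- telemetry.current_opening(): finger opening in m.
- telemetry.current_finger_force(): force on a finger pad.
Only numpy, scipy, OpenCV 4.12 (cv2) and the standard library are available. Lean on these libraries where they do the work, as an engineer would, in place of code of your own. Each camera call takes 0.05 s, during which the arm holds its last target. There are 200 camera calls.

## Task

Draw the weighted corner press out of its plaster bay by the bare end, set it down wholly clear of the bay on the open bench and let go. Find its hidden balance point by a low trial lift, take it again there, and keeping it level lower it onto the rest with the angle-iron ridge, your grip right above the ridge, so that its V nests fully down over the ridge, legs aligned, and it stays balanced there level when let go. Leave the other things on the bench where they are.

Things in the scene. Friction and masses are not known exactly. Their poses are not given: they have to be found in the camera images.
- press: Corner press: bare aluminium bar 180 mm long, 0.6 to 0.8 kg. Underside: 90 degree angle section 4 mm thick, V opening down, two 34 mm legs sloping at 45 degrees; it stands on the legs' lower edges (feet), 54 mm wide over all; inner ridge of the V 24 mm above the feet. Closed beam on top (point press_beam). Origin: mid-length, level with the feet; x along the bar to its block end, z up.
- press_beam (a point): Top of the press's closed beam at mid-length. The beam, the place to grip, is 24 mm wide and 26 to 62 mm above the feet, x = -90 to +70 mm. A ballast slug is locked somewhere inside it, so the balance point, which cannot be seen, lies anywhere from x = -12 to +52 mm of the press.
- press_block (a point): Top of the steel block at the press's +x end: 20 mm long (x = +70 to +90 mm), 36 mm wide, up to 78 mm above the feet. The other end, x = -90 mm, is bare.
- bay: Fixed white plaster U of walls on the bench, sides 70 mm and end 45 mm high, no floor or roof, 60 mm wide inside; sides 28 mm thick, 110 mm long. Origin on the bench amid the sides; x points to the closed end (inner face at x = +54 mm). At first the press stands in it, block end in, its origin at about x = -46 mm: 80 mm of its bare end sticks out. No room for fingers inside.
- bay_mouth (a point): Middle of the bay's open mouth, on the bench, 55 mm from the bay's origin. The bench before it is clear for 220 mm.
- ridge_rest: Fixed dark steel rest: foot plate 80 x 80 x 12 mm, post, and on top a piece of angle iron, ridge up like a little roof, only 30 mm long along x, 26 mm legs. Origin: underside of the foot; x along the ridge. With the press nested (either way round) the press origin is 61 mm above this origin, in the ridge's vertical plane; it stays up if its balance point is within about 12 mm of the ridge's middle.
- ridge_top (a point): Middle of the top edge of the ridge, 85 mm above the bench.
- flat_rest: A second, similar fixed steel rest with a flat 60 x 60 mm top 84 mm high: not the place for the press. The two rests stand 130 to 200 mm apart in x, one nearer the robot, and swap places. Origin: underside of the foot.
- bowl: White plaster bowl mould, 124 mm across, 70 mm high; bystander. Origin: centre of its underside.
- glaze_jar: Jar with a steel lid, 68 mm across, 115 mm high; bystander. Origin: centre of its underside.
- cup: Low fired clay cup, 60 mm across, 55 mm high, near the robot; bystander. Origin: centre of its underside.
- brush: Brush, 140 mm long, lying between the two rests; bystander. Origin: underside.
- spatula: Spatula, 190 mm long, lying to the right of the rests; bystander. Origin: underside.
- rib: Flat wooden rib, 100 x 55 x 12 mm; bystander. Origin: centre of its underside.
- dish: Low fired clay dish, 100 mm across, 50 mm high; bystander. Origin: centre of its underside.
- bat_block: Plaster block 120 x 50 x 40 mm near the bay; bystander. Origin: centre of its underside.
There are look-alikes about, which are no part of the job. What is shaped like the ridge_rest but purple is not meant.

How it is judged:
On the way, in this order (a step that is already met when the one before it is completed fails the run):
1. the press stands on the bench, wholly out of the bay, let go (x of press in the frame of bay below -0.147 m and height (world z) of press below 0.005 m and angle between press's own z axis and vertical below 0.05 rad and contact force between press and the fingers below 0.2 N and linear speed of press below 0.02 m/s), for 0.2 s.
2. it is lifted clear of the bench, level, in the fingers (height (world z) of press above 0.04 m and angle between press's own z axis and vertical below 0.15 rad and contact force between press and the fingers above 1 N), for 0.2 s.
3. it is lowered over the ridge (within 15 mm of home), gripped within 30 mm of the ridge's middle (horizontal distance between the grasp point and ridge_top below 0.03 m and z of press in the frame of ridge_rest between 0.055 and 0.076 m and y of press in the frame of ridge_rest between -0.012 and 0.012 m and angle between the x axis of press and the x axis of ridge_rest, either way round below 0.2 rad and contact force between press and the fingers above 0.5 N), for 0.1 s.
At the end, for the whole second after the job is handed in: The press is balanced on the ridge rest, let go and still: origin 61 mm (within 5 mm) above the rest's origin and within 5 mm of the ridge's vertical plane, lengthwise within 0.10 rad of the ridge, tilted less than 0.07 rad (z of press in the frame of ridge_rest between 0.056 and 0.066 m and y of press in the frame of ridge_rest between -0.005 and 0.005 m and angle between the x axis of press and the x axis of ridge_rest, either way round below 0.1 rad and angle between press's own z axis and vertical below 0.07 rad and contact force between press and the fingers below 0.1 N and linear speed of press below 0.02 m/s and angular speed of press below 0.1 rad/s); the robot touches nothing.
It fails at once if the press is carried (40 mm or more up) tilted by more than 0.26 rad (height (world z) of press above 0.04 m and angle between press's own z axis and vertical above 0.26 rad).
It fails at once if the press is tipped over (angle between press's own z axis and vertical above 0.8 rad).
It fails at once if a bystander is moved more than 25 mm (distance of any of bowl, glaze_jar, cup, brush, spatula, rib, dish, bat_block from where it was at the start of the episode above 0.025 m).
It also fails if it takes over 64 s, if anything falls off the work surface, if the arm or the gripper's body presses on something with over 40 N, if the wrist force passes 120 N, or if a joint passes its speed limit or range.

## Working session

There is one attempt and no reset: what is moved stays moved. The work goes in short steps, each a Python script; the robot and the scene stay as the last script left them, time stands still between calls to the robot, and variables do not carry over. Pictures are saved under pics/ and viewed, at most 10 in all, crops included, and the job is handed in when it is done.

```bash
mkdir -p pics; ls; python3 - <<'E'
from plant import r, vision, models, telemetry
import cv2, numpy as np
for c in ["scene","top"]:
    im=vision.snapshot(c); cv2.imwrite(f"pics/{c}0.png",im[:,:,::-1])
    k=vision.get_calibration(c); print(c,k)
    for n in ["press","press_beam","press_block","bay","bay_mouth","ridge_rest","ridge_top","flat_rest"]:
        print(n,[(np.round(d["at"],3).tolist(),round(d["score"],2)) for d in models.mark_of(n,c)[:3]])
print(telemetry.current_t(), r.nose_length)
E
```

```text
pics
scene {'fx': 514.2262743664588, 'fy': 514.2262743664588, 'cx': 328.0619112411575, 'cy': 242.78562973679155, 'position': array([ 1.15160358, -0.641217  ,  0.9730851 ]), 'orientation': array([-0.35356189,  0.86895862,  0.32095326, -0.12997655])}
press [([0.594, 0.266, -0.001], 0.89)]
press_beam [([0.595, 0.269, 0.058], 0.65)]
press_block [([0.609, 0.341, 0.08], 0.65), ([0.594, 0.266, 0.06], 0.23)]
bay [([0.602, 0.311, 0.001], 0.96)]
bay_mouth [([0.589, 0.253, -0.001], 0.91)]
ridge_rest [([0.635, -0.034, -0.008], 0.74), ([0.632, -0.176, -0.002], 0.55)]
ridge_top [([0.63, -0.03, 0.085], 0.89), ([0.629, -0.176, 0.084], 0.56)]
flat_rest [([0.497, -0.263, 0.003], 0.55)]
top {'fx': 541.7549243017585, 'fy': 541.7549243017585, 'cx': 314.84326038708485, 'cy': 238.55988241389034, 'position': array([ 0.48382772, -0.01949559,  1.32747566]), 'orientation': array([ 0.02835393, -0.70294099,  0.71031295, -0.02292477])}
press [([0.592, 0.264, -0.001], 0.92)]
press_beam [([0.594, 0.266, 0.059], 0.75)]
press_block [([0.609, 0.34, 0.079], 0.6)]
bay [([0.604, 0.308, -0.004], 0.9)]
bay_mouth [([0.59, 0.255, 0.002], 0.89), ([0.497, -0.263, -0.001], 0.52), ([0.773, -0.196, -0.003], 0.39)]
ridge_rest [([0.631, -0.029, -0.003], 0.76), ([0.629, -0.178, 0.002], 0.73), ([0.563, -0.391, -0.006], 0.58)]
ridge_top [([0.63, -0.182, 0.088], 0.95), ([0.633, -0.032, 0.087], 0.72), ([0.409, -0.069, -0.0], 0.56)]
flat_rest [([0.496, -0.263, -0.001], 0.68), ([0.608, 0.342, 0.079], 0.55), ([0.631, -0.185, 0.089], 0.37)]
0.9 0.025
```

View pics/scene0.png

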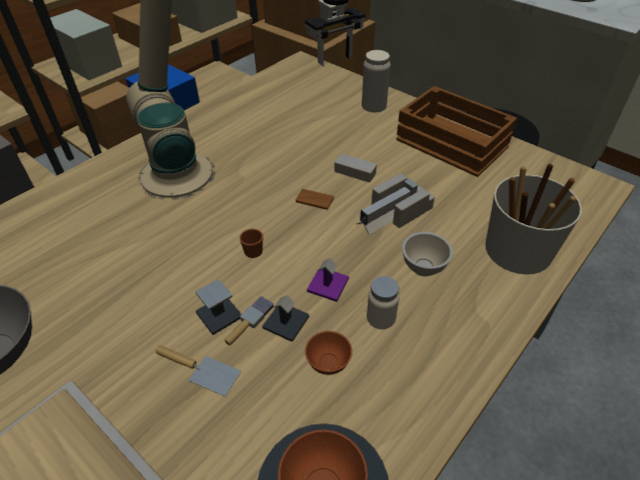

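View pics/top0.png

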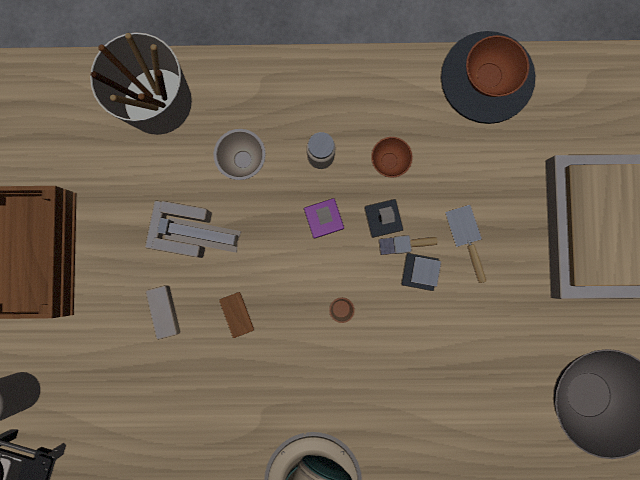

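The scene and top views show the press in the bay (top ≈ 200,233), the purple decoy at (323,217), the real ridge rest at (385,217) and the flat rest at (421,271). I need the ridge direction and the axis of the press.

```bash
cat > h.py <<'E'
from plant import r, gripper_to, inverse_kinematics, vision, models, telemetry
import numpy as np, cv2
from scipy.spatial.transform import Rotation as R
def quat(yaw):
    """tool down; tool y (closing line) along world direction yaw"""
    y=np.array([np.cos(yaw),np.sin(yaw),0]); z=np.array([0,0,-1.]); x=np.cross(y,z)
    q=R.from_matrix(np.c_[x,y,z]).as_quat(); return q[[3,0,1,2]]
def rays(cal,px,fish=False):
    px=np.atleast_2d(px).astype(float); a=(px-[cal["cx"],cal["cy"]])/[cal["fx"],cal["fy"]]
    if fish:
        t=np.linalg.norm(a,axis=1,keepdims=True)+1e-9; d=np.c_[a/t*np.sin(t),np.cos(t)]
    else: d=np.c_[a,np.ones(len(a))]
    q=cal["orientation"]; return R.from_quat(q[[1,2,3,0]] if hasattr(q,'shape') else [q[1],q[2],q[3],q[0]]).apply(d)
def at_z(cal,px,z,fish=False):
    d=rays(cal,px,fish); p=np.array(cal["position"]); return p+d*((z-p[2])/d[:,2])[:,None]
def rot_pt(p): return np.round(p,4).tolist()
E
python3 - <<'E'
from h import *
for q in (np.pi,np.pi/2,0,-.2): 
    for s in (0,): print(q,inverse_kinematics([0.57,0.19,0.2],quat(q)))
# straight above midpoint near ridge rest
p=[0.55,-0.15,0.36]
best=None
for yaw in np.linspace(-np.pi,np.pi,13):
    j=inverse_kinematics(p,quat(yaw))
    if j is not None and (best is None or abs(j[5])<abs(best[5])): best=j
r.movej(best); r.hold(.3)
cal=vision.get_calibration("wrist"); im=vision.snapshot("wrist"); cv2.imwrite("pics/w0.png",im[:,:,::-1])
print(cal,telemetry.current_t())
np.save("w0.npy",cal,allow_pickle=True)
for n in ["ridge_rest","ridge_top","flat_rest"]:
    print(n,[(np.round(d["at"],3).tolist(),round(d["score"],2)) for d in models.mark_of(n,"wrist")[:3]])
E
```

```text
3.141592653589793 None
1.5707963267948966 [ 2.05985805e-01  3.32316185e-01  1.49870261e+00 -4.44089210e-16
  1.31057386e+00 -1.36481052e+00]
0 [ 2.05985805e-01  3.32316185e-01  1.49870261e+00 -4.44089210e-16
  1.31057386e+00  2.05985805e-01]
-0.2 [ 2.05985805e-01  3.32316185e-01  1.49870261e+00 -4.44089210e-16
  1.31057386e+00  4.05985805e-01]
{'fx': 371.64829954431775, 'fy': 371.64829954431775, 'cx': 313.66039198113674, 'cy': 241.57666129601714, 'position': array([ 0.58379912, -0.09198687,  0.51374608]), 'orientation': array([ 0.11436196,  0.95916543, -0.25688916, -0.03051186])} 4.1083
ridge_rest [([0.626, -0.177, 0.002], 0.95), ([0.632, -0.034, -0.001], 0.88)]
ridge_top [([0.626, -0.032, 0.086], 0.74), ([0.63, -0.176, 0.082], 0.66)]
flat_rest [([0.5, -0.264, 0.002], 0.77)]
```

View pics/w0.png

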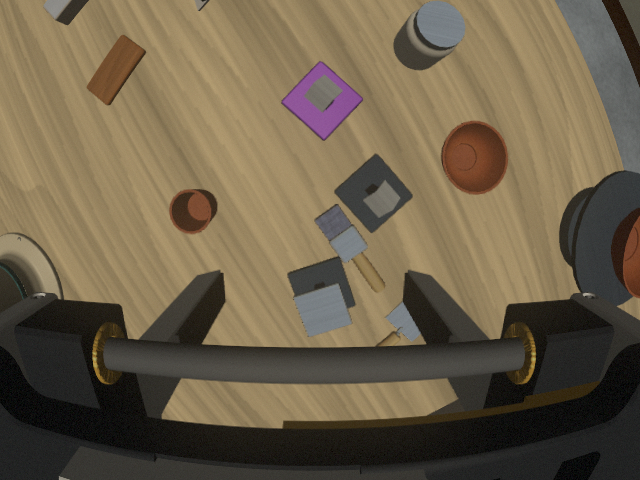

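The wrist view shows the ridge rest at (375,193), with its angle iron at about (382,199). I'll enlarge it to read the ridge line.

```bash
python3 - <<'E'
import cv2,numpy as np
im=cv2.imread("pics/w0.png")[145:240,325:425]
a=cv2.convertScaleAbs(cv2.resize(im,None,fx=6,fy=6,interpolation=cv2.INTER_CUBIC),alpha=1.5,beta=10)
cv2.imwrite("pics/w0c.png",a)
E
```

```text
(no output)
```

View pics/w0c.png

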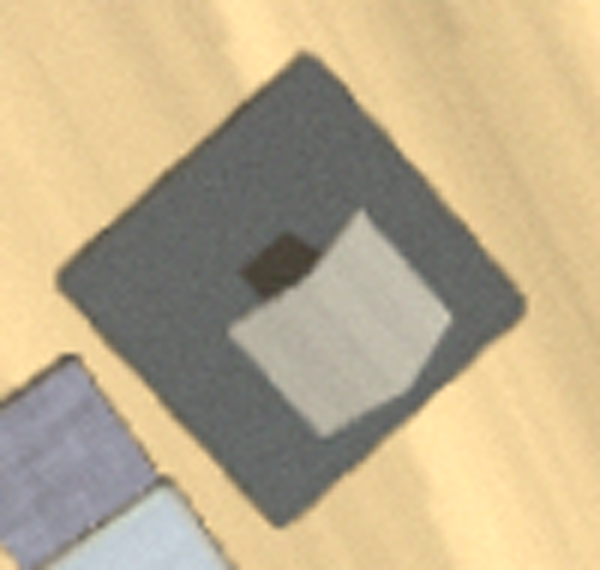

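```bash
python3 - <<'E'
from h import *
cal=np.load("w0.npy",allow_pickle=True).item()
o=np.array([325,145])
f=lambda pts,z: at_z(cal,(np.array(pts)+.5)/6-.5+o,z,True)
P=f([(304,50),(526,308),(280,528),(57,278)],.012)
print(P.round(4),P.mean(0))
L=lambda a,b:(np.degrees(np.arctan2(*(b-a)[1::-1])).round(1),np.linalg.norm(b-a).round(4))
print([L(P[i],P[(i+1)%4]) for i in range(4)])
Q=f([(317,276),(411,390)],.085); print(Q,Q.mean(0),L(*Q))
z=.085-.026*.707
E=f([(362,208),(450,318),(228,330),(322,437)],z);print(L(E[0],E[1]),L(E[2],E[3]),E.mean(0))
for c in("top","scene"):
  im=vision.snapshot(c); k=vision.get_calibration(c)
  for n in["ridge_rest"]:
    for d in models.regions_of(n,c)[:3]:
      m=d["pixels"].astype(np.uint8);ys,xs=np.nonzero(m);print(c,d["score"],xs.mean(),ys.mean(),m.sum())
# press axis from both cameras: mask outlines in top
for n in["press","bay"]:
  for d in models.regions_of(n,"top")[:1] if vision.snapshot("top") is not None else []:
    m=d["pixels"].astype(np.uint8);rc=cv2.minAreaRect(np.argwhere(m)[:,::-1].astype(np.float32));print(n,rc)
    print(at_z(vision.get_calibration("top"),cv2.boxPoints(rc),.062).round(4))
E
python3 - <<'E'
import cv2
im=cv2.imread("pics/top0.png")[190:270,135:255]
cv2.imwrite("pics/t0c.png",cv2.convertScaleAbs(cv2.resize(im,None,fx=6,fy=6,interpolation=cv2.INTER_CUBIC),alpha=1.3))
E
```

```text
[[ 0.6567 -0.1321  0.012 ]
 [ 0.6743 -0.2091  0.012 ]
 [ 0.5991 -0.2261  0.012 ]
 [ 0.5825 -0.1498  0.012 ]] [ 0.62817129 -0.1792577   0.012     ]
[(np.float64(-77.1), np.float64(0.079)), (np.float64(-167.3), np.float64(0.0771)), (np.float64(102.3), np.float64(0.078)), (np.float64(13.4), np.float64(0.0764))]
[[ 0.6271077  -0.1660016   0.085     ]
 [ 0.63293005 -0.19508197  0.085     ]] [ 0.63001887 -0.18054179  0.085     ] (np.float64(-78.7), np.float64(0.0297))
(np.float64(-79.2), np.float64(0.0293)) (np.float64(-77.5), np.float64(0.0297)) [ 0.62869971 -0.18016429  0.066618  ]
top 0.56 323.3472485768501 218.12523719165085 1054
top 0.47 370.1648936170213 215.61702127659575 188
scene 0.95 285.87124463519314 318.9613733905579 1165
press ((197.96372985839844, 233.8422088623047), (82.30255126953125, 22.137699127197266), 10.684910774230957)
[[0.5833 0.3639 0.062 ]
 [0.6346 0.3548 0.062 ]
 [0.5964 0.1642 0.062 ]
 [0.5454 0.1738 0.062 ]]
bay ((177.8076934814453, 228.4615478515625), (60.20765686035156, 51.97077560424805), 11.309932708740234)
[[0.5579 0.3925 0.062 ]
 [0.6781 0.3699 0.062 ]
 [0.6485 0.2303 0.062 ]
 [0.5287 0.2537 0.062 ]]
```

View pics/t0c.png

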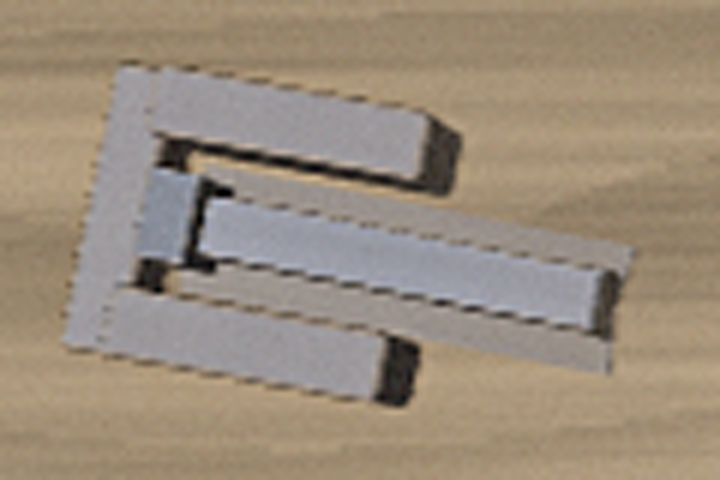

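The crop shows the beam edges clearly: (210,197)→(597,270) and (193,262)→(585,330). Next I compute the axis, grip the bare end and draw it out.

```bash
cat > s1.py <<'E'
from h import *
k=vision.get_calibration("top"); o=np.array([135,190])
f=lambda pts,z: at_z(k,(np.array(pts)+.5)/6-.5+o,z)
B=f([(210,197),(600,270),(193,262),(586,330)],.062)
W=f([(160,135),(418,183),(118,286),(386,336)],.07)
ang=lambda a,b:np.degrees(np.arctan2(*(a-b)[1::-1]))
print(B.round(4),ang(B[0],B[1]),ang(B[2],B[3]));print(W.round(4),ang(W[0],W[1]),ang(W[2],W[3]))
th=np.radians(np.mean([ang(B[0],B[1]),ang(B[2],B[3])])); u=np.array([np.cos(th),np.sin(th)])
end=(B[1]+B[3])[:2]/2; print("origin est",end+.09*u,np.degrees(th))
E
python3 s1.py
```

```text
[[0.6176 0.3311 0.062 ]
 [0.5872 0.178  0.062 ]
 [0.5921 0.3375 0.062 ]
 [0.5638 0.1834 0.062 ]] 78.7822446507202 79.58789439186805
[[0.6412 0.3486 0.07  ]
 [0.6213 0.2477 0.07  ]
 [0.5823 0.3644 0.07  ]
 [0.5617 0.2599 0.07  ]] 78.82527906851192 78.85496793135765
origin est [0.59236864 0.26909513] 79.18506952129412
```

```bash
python3 - <<'E'
from h import *
th=np.radians(79.0); u=np.array([np.cos(th),np.sin(th)])
o=np.array([0.5923,0.2672]); g=o-.072*u; q=quat(th-np.pi/2)
r.move_to([*g,.16],q); gripper_to(.06,30)
print("guard",r.move_l([*g,.052],vel=.12,guard=8),telemetry.current_ee_pos())
gripper_to(.0,30); print("open",telemetry.current_opening(),telemetry.current_finger_force())
b=np.radians(78.85); d=np.array([np.cos(b),np.sin(b)])
r.move_l([*(g-.127*d),.052],vel=.06); print(telemetry.current_wrist_force(),telemetry.current_torque())
gripper_to(.06); r.move_l([*(g-.127*d),.16])
r.move_to([*(g-.127*d+.10*u-np.array([.10,0])),.30],q)
vision.snapshot("top"); im=vision.snapshot("top"); cv2.imwrite("pics/top1.png",im[:,:,::-1])
for n in["press","press_beam","press_block"]:
  for c in ("top",): print(n,[(np.round(d["at"],3).tolist(),round(d["score"],2)) for d in models.mark_of(n,c)[:2]])
cal=vision.get_calibration("wrist"); im=vision.snapshot("wrist"); np.save("w1.npy",cal,allow_pickle=True)
cv2.imwrite("pics/w1.png",im[:,:,::-1]); 
for n in["press","press_beam","press_block"]: print(n,[(np.round(d["at"],3).tolist(),round(d["score"],2)) for d in models.mark_of(n,"wrist")[:2]])
print(telemetry.current_t())
E
```

```text
guard False [0.57922065 0.19668139 0.05269621]
open 0.02398758887026037 29.973567724227905
[0.74839    3.12099716 2.79855528] [ 0.70408005 -0.13589362  0.00332245]
press [([0.567, 0.14, 0.001], 0.83), ([0.567, 0.142, 0.06], 0.37)]
press_beam [([0.565, -0.386, -0.004], 0.58), ([0.567, 0.14, 0.06], 0.57)]
press_block [([0.584, 0.218, 0.076], 0.84)]
press [([0.57, 0.142, 0.003], 0.69)]
press_beam [([0.564, 0.14, 0.063], 0.89), ([0.405, 0.351, 0.003], 0.7)]
press_block [([0.584, 0.22, 0.073], 0.62)]
13.6417
```

View pics/w1.png

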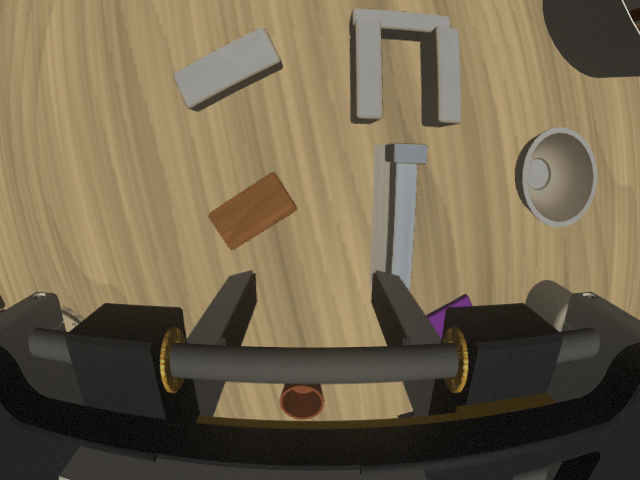

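The picture shows the press standing outside the bay, block at (407,153). Now the trial lift at x = +20 mm.

```bash
python3 - <<'E'
from h import *
th=np.radians(79.0); u=np.array([np.cos(th),np.sin(th)])
o=np.array([0.5678,0.1424]); g=o+.020*u; q=quat(th-np.pi/2)
r.move_to([*g,.13],q); r.hold(.3); av=lambda:np.mean([(r.hold(.02),np.r_[telemetry.current_wrist_force(),telemetry.current_torque()])[1] for _ in range(10)],0)
a=av()
print("guard",r.move_l([*g,.052],vel=.12,guard=8))
gripper_to(.0,55); print("open",telemetry.current_opening())
r.move_l([*g,.064],vel=.05); r.hold(.4)
b=av()-a; print(a.round(3),b.round(3), telemetry.current_ee_pos())
F,T=b[:3],b[3:]
# T = p x F ; p=s*u, F=(0,0,Fz): T=(py Fz,-px Fz)
p=np.array([-T[1],T[0]])/F[0:3][2]; print("m",-F[2]/9.81,"offset along",p@u,"lateral",p@[-u[1],u[0]])
vision.snapshot("scene");im=vision.snapshot("scene"); c=cv2.resize(im[170:270,310:450],None,fx=5,fy=5,interpolation=cv2.INTER_CUBIC); cv2.imwrite("pics/lift.png",c[:,:,::-1])
print(telemetry.current_t())
E
```

```text
guard False
open 0.023984797939939805
[-0.257 -0.107 -0.007 -0.064  0.073 -0.012] [ 2.350e-01 -2.000e-02 -7.045e+00 -1.050e-01  3.600e-02  3.000e-03] [0.57161921 0.16202786 0.06397726]
m 0.7181367722474473 offset along 0.015656202539722906 lateral -0.0021145373628831832
17.425
```

View pics/lift.png

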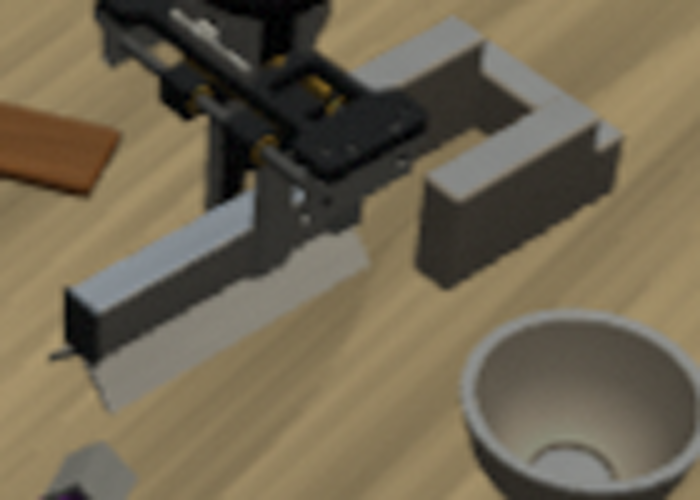

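```bash
python3 - <<'E'
from h import *
th=np.radians(79.0); u=np.array([np.cos(th),np.sin(th)])
o=np.array([0.5678,0.1424]); g=o+.020*u; q=quat(th-np.pi/2)
av=lambda:np.mean([(r.hold(.02),np.r_[telemetry.current_wrist_force(),telemetry.current_torque()])[1] for _ in range(10)],0)
r.move_l([*g,.0525],vel=.04); gripper_to(.045)
r.move_l([*g,.085],vel=.1); 
g=g+.0157*u; r.move_l([*g,.085],vel=.1); r.hold(.3); a=av()
r.move_l([*g,.052],vel=.1); gripper_to(.0,55); print("open",telemetry.current_opening())
r.move_l([*g,.064],vel=.05); r.hold(.4)
b=av()-a; T=b[3:]
p=np.array([-T[1],T[0]])/b[2]; print(b.round(3),"m",-b[2]/9.81,"offset along",p@u,"lateral",p@[-u[1],u[0]])
np.save("g.npy",g); print(telemetry.current_t())
E
```

```text
open 0.023513480465791294
[-3.430e-01  1.760e-01 -7.019e+00  9.000e-03  6.000e-03 -7.000e-03] m 0.7155451479969896 offset along -0.0010680195560713352 lateral -0.0010124578459636227
21.5583
```

Balanced to about 1 mm. Carry it to the ridge.

```bash
python3 - <<'E'
from h import *
g=np.load("g.npy"); th=np.radians(102.); c=np.array([.629,-.180]); n=np.array([np.sin(th),-np.cos(th)])
r.move_l([*g,.20],vel=.12)
r.move_l([*c,.20],rot=quat(th-np.pi/2),vel=.15); r.hold(.4)
f0=np.array(telemetry.current_wrist_force()); print(f0,telemetry.current_torque())
r.move_l([*c,.135],vel=.1); r.hold(.2)
im=vision.snapshot("scene"); cc=cv2.resize(im[230:360,215:375],None,fx=4,fy=4,interpolation=cv2.INTER_CUBIC); cv2.imwrite("pics/over.png",cv2.convertScaleAbs(cc[:,:,::-1],alpha=1.3))
print("guard",r.move_l([*c,.113],vel=.03,guard=4),telemetry.current_ee_pos())
r.hold(.2); f=np.array(telemetry.current_wrist_force())-f0; print(f,"lateral",f[:2]@n,telemetry.current_torque(),telemetry.current_t())
E
```

```text
[-0.36759587 -0.10868406 -7.35502042] [-0.08056506  0.03413763 -0.01743565]
guard True [ 0.62900068 -0.17985221  0.11382147]
[ 0.27852979 -0.75660644 14.62262869] lateral 0.11513592130982689 [ 0.01257412 -0.01875403  0.14337431] 27.7167
```

View pics/over.png

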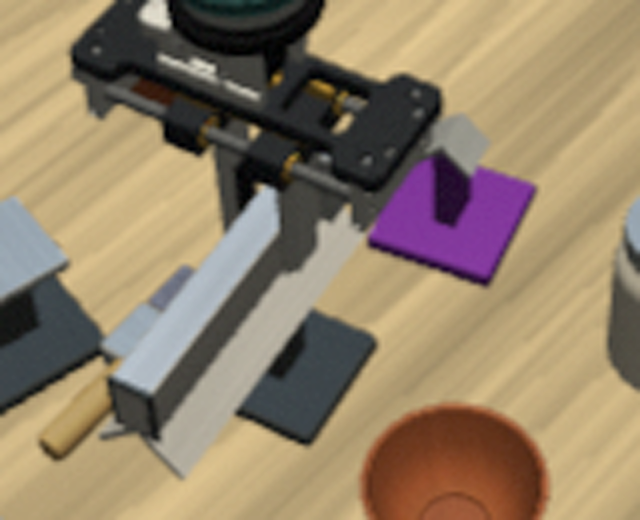

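The press sits over the ridge at home height (TCP z = 0.114) with almost no side force. I'll ease the grip, release, retreat and check.

```bash
python3 - <<'E'
from h import *
gripper_to(.0,5); r.hold(.3); print(telemetry.current_wrist_force(),telemetry.current_torque(),telemetry.current_ee_pos())
gripper_to(.045); r.hold(.3)
p=telemetry.current_ee_pos(); r.move_l([p[0],p[1],.25],vel=.12)
r.move_to([.45,0.05,.30],quat(0.2)); r.hold(.3)
im=vision.snapshot("scene"); cc=cv2.resize(im[230:360,215:375],None,fx=4,fy=4,interpolation=cv2.INTER_CUBIC); cv2.imwrite("pics/rel.png",cv2.convertScaleAbs(cc[:,:,::-1],alpha=1.3))
vision.snapshot("top")
for c in("scene","top"):
  for n in("press","press_beam","press_block"): print(c,n,[(np.round(d["at"],3).tolist(),round(d["score"],2)) for d in models.mark_of(n,c)[:2]])
print(telemetry.current_t())
E
```

```text
[0.04913349 0.33512996 6.08765721] [-0.09982806  0.04041102  0.05120557] [ 0.62895071 -0.17985371  0.1137534 ]
scene press [([0.638, -0.218, 0.064], 0.85), ([0.788, -0.03, -0.005], 0.55)]
scene press_beam [([0.637, -0.214, 0.121], 0.79)]
scene press_block [([0.407, -0.068, -0.002], 0.7), ([0.619, -0.142, 0.142], 0.59)]
top press [([0.636, -0.218, 0.061], 0.84), ([0.773, -0.199, -0.004], 0.39)]
top press_beam [([0.638, -0.215, 0.121], 0.6)]
top press_block [([0.623, -0.141, 0.14], 0.79), ([0.772, -0.196, -0.002], 0.69)]
32.2083
```

View pics/rel.png

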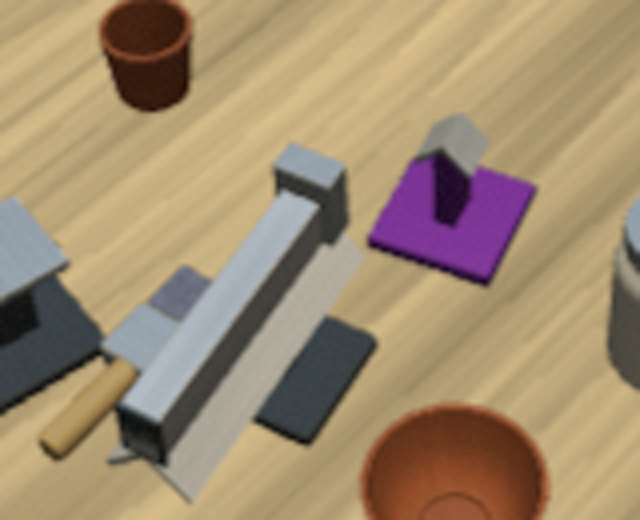

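The press is balanced level on the dark ridge rest: origin z ≈ 0.061–0.064, block top about 0.14. It matches home, so I'm handing in.

```bash
python3 -c "
from plant import r
print(r.sign_off())"
```

```text
the job is handed in; nothing more can be done
None
```

The press is balanced level on the ridge rest and let go, the last camera check agreed with the home position, and the job was handed in at about 32 s of the 64 s; the judge's verdict was not shown.

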